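# Check the drip spots with the moisture meter, then hold it up for its air reference

### The arm

A 6-joint arm with a two-finger parallel gripper is mounted at the origin on the work surface. World frame = base frame: x ahead of the robot, y to its left, z up, the work surface at z = 0. Lengths are in m, angles in rad, forces in N, time in s.
With the tool pointing down it reaches from about 0.375 to 0.975 m from the base axis. Payload 3.8 kg.
Tool frame: the origin (TCP) lies midway between the tips of the shut fingers; the grasp point (between the pads) lies 19 mm behind it; z points along the fingers, y is the line along which they close (so a half turn about z gives the same grasp; the last joint's range is limited). The gripper opens to 88 mm and grips with 3 to 60 N. Pads are 18 mm wide; open, the fingers measure 123 mm over their backs; the gripper's body (75 mm by 187 mm) begins 45 mm behind the grasp point.
Start: joints at [1.265, 0.264, 1.604, -0, 1.274, -0.037], TCP at [0.179, 0.651, 0.239] pointing down, gripper open.
Joint ranges: [-2.63, 2.63], [-0.94, 2.18], [0.31, 2.57], [-1.31, 4.45], [0, 2.66], [-2.55, 2.55]. Speed limits (rad/s): [2.57, 2.57, 3.14, 3.14, 3.14, 3.14].

### API

Orientations are given as a rotation vector (axis times angle).
In Python, from cell import manip, inverse_kinematics, cams, order gives the robot as it stands. Calls block until the motion is done:
- manip.move_pose(position, orientation): joint-space move of the TCP to a pose.
- manip.move_linear(position, rate=0.15, rot=None): straight line of the TCP; rot=None keeps the orientation; rate is the mean speed in m/s.
- manip.set_joints(angles): joint-space move.
- manip.set_gripper(opening, force=None): finger opening in m; force is the grip in N (None keeps the last); returns when the fingers have stopped.
- manip.dwell(seconds).
- inverse_kinematics(position, orientation): joint angles nearest the present ones, or None.
- manip.state(): the state.
- cams.capture(name): name is "side" or "top" or "wrist"; returns a dict with "image" (384x512x3 uint8, blue, green, red), "z_map" (384x512 float32, m along the optical axis (not along the pixel's ray), 0 where there is no reading), "intrinsics" (3x3 intrinsics, pixels), "position" and "orientation" of the camera in the world; the wrist camera has in their place "T_tool_cam" (4x4, takes a point from camera to tool coordinates, whose origin is the TCP and whose axes are the flange's). Camera axes: x right, y down, z forward; pixel columns grow to the right and rows downward; lengths in m; the calibration is good to about 2 mm. A picture is of the moment at which its call begins: read the wrist's pose just before it.
A pose or a line that the arm cannot do raises manip.IKError and nothing moves.
- order.close_job(): hands the job in; it is judged then, once.
The state is a dict: "clock": time; "joint_pos": joint angles; "joint_velocities": joint speeds; "tau": joint torques, N m; "tool_pos": TCP position; "tcp_rot": TCP orientation; "contact_force": force on the tool from outside, world axes, zero at the start; "moment": the same for the moment, N m; "gripper_width": finger opening in m; "grasp_force": force on a finger pad.
Only numpy, scipy, OpenCV 4.12 (cv2) and the standard library are available. Lean on these libraries where they do the work, as an engineer would, in place of code of your own. Each camera call takes 0.05 s, during which the arm holds its last target. There are 200 camera calls.

### The job

A bottle has dripped, so check the wood with the moisture meter: lift it out of its stand and, keeping it upright, rest its steel foot for about a second on the wood inside the tape ring, then inside the tape square, then between the two tape strips in the tray. Then raise it and hold it level and steady in the open air, its foot at least 15 cm above the walnut top, gripped by the robot and touching nothing else, and finish while still holding it there. Leave all the other things where they stand.

Things in the scene. Friction and masses are not known exactly. Their poses are not given: they have to be found in the camera images.
- meter: pinless moisture meter, loose, 0.12 to 0.24 kg, upright: grey plastic block 34 (its x) by 52 (its y) by 84 mm tall, small screen on top, round steel foot 16 mm in diameter sticking 16 mm out of the middle of its underside; 100 mm over all. Origin: centre of the foot's flat tip, z up. At the start the block rests on the stand's top, its foot in the hole. Grip its two large faces, 34 mm apart
- meter_mid (a point): centre of the meter's plastic block, half-way up it, 58 mm above the foot's tip, on the meter's axis; same axes as the meter
- dock: the meter's stand, fixed: light wooden block 110 (x) by 100 (y) by 28 mm high with a 27 mm square hole 22 mm deep in the middle of its top; origin at the centre of its underside. The meter lifts straight up out of it (16 mm of foot in the hole, about 5 mm clearance all round).
- ring_mark: round ring of flat masking tape on the walnut top, 46 mm outside, 32 mm inside; origin at its centre on the walnut surface. First test point: the whole foot tip goes inside the ring
- square_mark: square frame of flat masking tape on the walnut top, 46 mm outside, 32 mm inside; origin at its centre on the walnut surface. Second test point: the whole foot tip goes inside the frame. Ring and square may swap places
- strip_mark (a point): third test point: on the tray's floor (8 mm above the walnut top), mid-way between two parallel strips of flat tape 46 mm long, 32 mm apart inside; the foot goes in the middle. Near the tray's corner nearest the robot's middle line
- tray: wooden tray, fixed, 240 (x) by 320 (y) mm, rim 35 mm high, floor and walls 8 mm thick; origin at the centre of its underside. The strip mark is at x -50, y -90 mm in its frame
- bottle_a: green bottle with a twist cap in the tray, 60 mm in diameter, 190 mm tall, origin at the centre of its underside; leave alone
- bottle_b: second such green bottle in the tray, same size and origin; leave alone
- glasses: stack of four shot glasses in the tray, 48 mm in diameter, 110 mm tall, origin at the centre of its underside; leave alone
- polish_tin: flat steel polish tin on the walnut top, 72 mm in diameter, 26 mm high, origin under its centre; leave alone
- shoe_brush: shoe brush on the walnut top, 50 by 150 (its y) by 40 mm high, origin under its centre; leave alone
- key_dish: white bowl for keys, 100 mm in diameter, 28 mm high, origin under its centre; leave alone
- horn: flat steel shoehorn lying on the walnut top, 210 mm long (its x, from -80 to +130 mm), up to 40 mm wide, 6 mm thick; leave alone
Not all that is in view belongs to the job. Of the things that look like the meter, the middle-sized one is meant.

How it is judged:
On the way, in this order (a step that is already met when the one before it is completed fails the run):
1. the meter, upright and held, rests its foot inside the ring on the walnut top for half a second (contact force between meter and table above 0.2 N and horizontal distance between meter and ring_mark below 0.0085 m and angle between meter's own z axis and vertical below 0.12 rad and contact force between meter and the fingers above 0.5 N), for 0.5 s.
2. then inside the square (contact force between meter and table above 0.2 N and horizontal distance between meter and square_mark below 0.0085 m and angle between meter's own z axis and vertical below 0.12 rad and contact force between meter and the fingers above 0.5 N), for 0.5 s.
3. then between the strips on the tray's floor (contact force between meter and tray above 0.2 N and horizontal distance between meter and strip_mark below 0.0085 m and angle between meter's own z axis and vertical below 0.12 rad and contact force between meter and the fingers above 0.5 N), for 0.5 s.
At the end, for the whole second after the job is handed in: the meter is held by the gripper in the air: foot tip more than 145 mm above the walnut top, within 0.12 rad of upright, slower than 20 mm/s and 0.15 rad/s, fingers pressing on it with over 1 N, and touching neither the top, stand, tray, keepsake box, bottles, glasses nor the other bystanders (height (world z) of meter above 0.145 m and angle between meter's own z axis and vertical below 0.12 rad and linear speed of meter below 0.02 m/s and angular speed of meter below 0.15 rad/s and contact force between meter and the fingers above 1 N and contact force between meter and table below 0.05 N and contact force between meter and dock below 0.05 N and contact force between meter and tray below 0.05 N and contact force between meter and keepsake below 0.05 N and contact force between meter and bottle_a below 0.05 N and contact force between meter and bottle_b below 0.05 N and contact force between meter and glasses below 0.05 N and contact force between meter and polish_tin below 0.05 N and contact force between meter and shoe_brush below 0.05 N and contact force between meter and key_dish below 0.05 N and contact force between meter and horn below 0.05 N); the arm keeps its last pose, push and grip.
It fails at once if the meter was tipped more than 0.5 rad from upright (angle between meter's own z axis and vertical above 0.5 rad).
It fails at once if a bystander (bottle, glasses, tin, brush, dish or shoehorn) shifted by more than 20 mm or was tipped over (distance of any of bottle_a, bottle_b, glasses, polish_tin, shoe_brush, key_dish, horn from where it was at the start of the episode above 0.02 m or angle between any of bottle_a, bottle_b, glasses, polish_tin, shoe_brush, key_dish, horn's own z axis and vertical above 0.4 rad).
It also fails if it takes over 61 s, if anything falls off the work surface, if the arm or the gripper's body presses on something with over 40 N, if the wrist force passes 120 N, or if a joint passes its speed limit or range.

## Working session

There is one attempt and no reset: what is moved stays moved. The work goes in short steps, each a Python script; the robot and the scene stay as the last script left them, time stands still between calls to the robot, and variables do not carry over. Pictures are saved under pics/ and viewed, at most 10 in all, crops included, and the job is handed in when it is done.

```bash
ls; mkdir -p pics
cat > h.py <<'E'
from cell import manip, inverse_kinematics, cams, order
import numpy as np, cv2
from scipy.spatial.transform import Rotation as R
def cap(name):
    s=manip.state(); c=cams.capture(name)
    T=np.eye(4)
    if 'T_tool_cam' in c:
        W=np.eye(4);W[:3,:3]=R.from_rotvec(s['tcp_rot']).as_matrix();W[:3,3]=s['tool_pos'];T=W@c['T_tool_cam']
    else:
        o=np.array(c['orientation']);T[:3,:3]=o if o.shape==(3,3) else R.from_rotvec(o).as_matrix();T[:3,3]=c['position']
    np.savez('pics/'+name+'.npz',image=c['image'],z=c['z_map'],K=c['intrinsics'],T=T)
    return c['image'],c['z_map'],c['intrinsics'],T
def load(name):
    d=np.load('pics/'+name+'.npz');return d['image'],d['z'],d['K'],d['T']
def pt(z,K,T,u,v,d=None):
    d=np.median(z[v-1:v+2,u-1:u+2]) if d is None else d
    return (T@np.r_[np.linalg.inv(K)@[u,v,1]*d,1])[:3]
def plane(K,T,u,v,h):
    r=T[:3,:3]@np.linalg.inv(K)@[u,v,1];return T[:3,3]+r*(h-T[2,3])/r[2]
E
python3 - <<'E'
from h import *
for n in('top','side'):
    im,z,K,T=cap(n);print(n,K,T);cv2.imwrite(f'pics/{n}0.png',cv2.resize(im,(800,600)))
print(manip.state())
E
```

```text
pics
top [[391.82348255   0.         254.2968788 ]
 [  0.         391.82348255 191.39177572]
 [  0.           0.           1.        ]] [[-0.01271551 -0.99263578  0.12046792  0.43458357]
 [-0.99988811  0.01167308 -0.00935487 -0.06601046]
 [ 0.00787975 -0.1205734  -0.99267314  1.12636537]
 [ 0.          0.          0.          1.        ]]
side [[464.42319608   0.         249.94895442]
 [  0.         464.42319608 200.0307963 ]
 [  0.           0.           1.        ]] [[ 0.83592642 -0.3196396   0.44615866 -0.07326167]
 [-0.54840428 -0.45400458  0.702234   -1.06887816]
 [-0.02190372 -0.83169127 -0.55480614  0.86874139]
 [ 0.          0.          0.          1.        ]]
{'clock': 0.1, 'joint_pos': array([ 1.26511882e+00,  2.64684486e-01,  1.60523538e+00, -2.97569356e-05,
        1.27372881e+00, -3.69315508e-02]), 'joint_velocities': array([ 0.00095678, -0.00040986, -0.00270737,  0.0001217 , -0.00020778,
        0.00151621]), 'tau': array([ 6.89713524e-04, -5.03618288e+01, -3.58071828e+01,  7.32782995e-02,
        2.31597188e-02, -7.93830827e-05]), 'tool_pos': array([0.17906276, 0.6501387 , 0.23750914]), 'tcp_rot': array([-0.4208189 , -3.11295354,  0.00318962]), 'contact_force': array([-0.22437677, -0.82921077,  0.18353903]), 'moment': array([0.00718104, 0.00062041, 0.01727019]), 'grasp_force': 0.0, 'gripper_width': 0.08811513147622693}
```

View pics/top0.png

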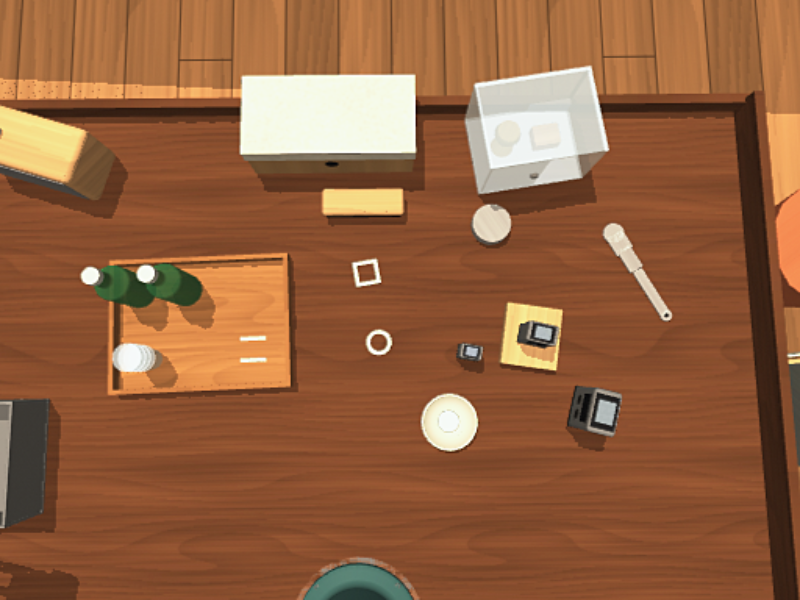

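View pics/side0.png

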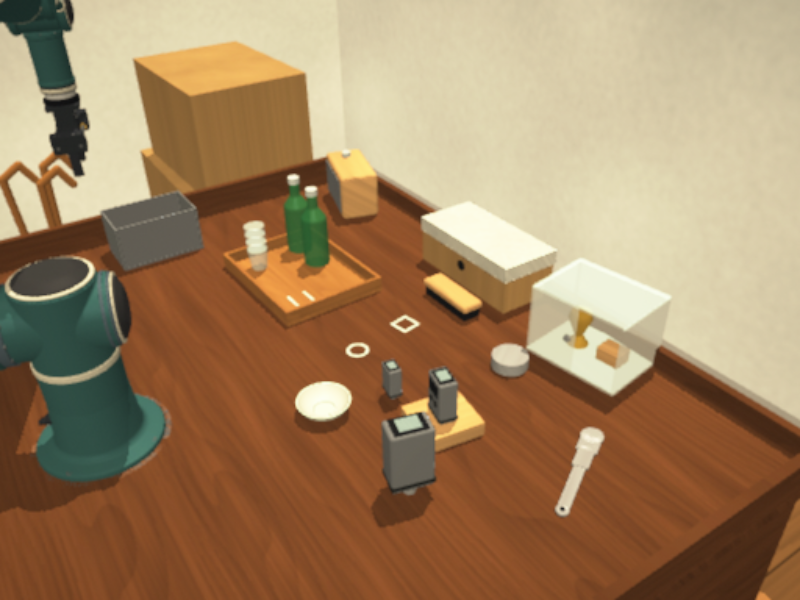

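The meter is on the stand at (540,333) in the enlarged top view. The ring is at (379,342), the square at (367,272) and the strips at (253,338) and (253,360). The small and large decoys stand at (470,352) and (597,410).

Run:
```python
from h import *
im,z,K,T=load('top')
for n,u,v,h in[('ring',379,342,0),('square',367,272,0),('strip',253,349,.008),('mtop',543,334,.112),('bottleb',146,273,.19),('glass',128,355,.11),('bigtop',606,412,.12),('wood',400,480,0),('dockTL',508,303,.028),('dockTR',563,310,.028),('dockBR',557,371,.028),('dockBL',501,364,.028)]:
    u*=.64;v*=.64
    print(n,plane(K,T,u,v,h).round(4),pt(z,K,T,int(round(u)),int(round(v))).round(4))
# meter top face via depth
vv,uu=np.mgrid[195:235,325:365]
P=np.array([pt(z,K,T,u,v,z[v,u]) for u,v in zip(uu.ravel(),vv.ravel())])
m=P[(P[:,2]>.105)&(P[:,2]<.12)]; print(len(m),m.min(0),m.max(0),cv2.minAreaRect((m[:,:2]*1000).astype(np.float32)))
```

```text
ring [ 0.4922 -0.0419  0.    ] [ 0.4918 -0.0432 -0.    ]
square [ 0.6227 -0.0208  0.    ] [ 0.6228 -0.0211  0.0009]
strip [0.4819 0.1871 0.008 ] [0.483  0.1873 0.0063]
mtop [ 0.4964 -0.3167  0.112 ] [ 0.4956 -0.3176  0.1135]
bottleb [0.5933 0.3126 0.19  ] [0.5913 0.3105 0.1979]
glass [0.4703 0.3695 0.11  ] [0.4705 0.3658 0.1182]
bigtop [ 0.368 -0.412  0.12 ] [ 0.3684 -0.4059  0.1389]
wood [ 0.2451 -0.0772  0.    ] [ 0.2454 -0.0773 -0.0014]
dockTL [ 0.5583 -0.2764  0.028 ] [ 0.5589 -0.2774  0.0209]
dockTR [ 0.5444 -0.3755  0.028 ] [ 0.5485 -0.3827 -0.0008]
dockBR [ 0.4351 -0.3598  0.028 ] [ 0.4364 -0.3661 -0.0005]
dockBL [ 0.4488 -0.2601  0.028 ] [ 0.449  -0.2659  0.0008]
259 [ 0.47766611 -0.34282999  0.10514883] [ 0.5199198  -0.28933656  0.11715248] ((498.80242919921875, -316.635009765625), (52.26192855834961, 34.931522369384766), 77.42787170410156)
```

```bash
cat >> h.py <<'E'
def rot(a): # tool down, closing axis at world angle a
    y=np.array([np.cos(a),np.sin(a),0]);z=np.array([0,0,-1.]);return R.from_matrix(np.c_[np.cross(y,z),y,z]).as_rotvec()
E
python3 - <<'E'
from h import *
for a in (-.2,-.2+np.pi):
    for p in [(.483,.187,.25),(.6227,-.021,.25),(.492,-.042,.25),(.498,-.317,.25),(.498,-.317,.06)]:
        q=inverse_kinematics(p,rot(a));print(a,p,None if q is None else np.round(q,2))
c=cams.capture('wrist');print(c['T_tool_cam'].round(3),c['intrinsics'].round(0))
E
```

```text
-0.2 (0.483, 0.187, 0.25) [ 0.32 -0.04  1.92 -0.    1.26  0.52]
-0.2 (0.6227, -0.021, 0.25) [-0.07  0.16  1.71 -0.    1.27  0.13]
-0.2 (0.492, -0.042, 0.25) [-0.14 -0.09  1.97 -0.    1.27  0.06]
-0.2 (0.498, -0.317, 0.25) [-0.61  0.1   1.78 -0.    1.27 -0.41]
-0.2 (0.498, -0.317, 0.06) [-0.61  0.28  1.94 -0.    0.92 -0.41]
2.941592653589793 (0.483, 0.187, 0.25) None
2.941592653589793 (0.6227, -0.021, 0.25) None
2.941592653589793 (0.492, -0.042, 0.25) None
2.941592653589793 (0.498, -0.317, 0.25) None
2.941592653589793 (0.498, -0.317, 0.06) None
[[-0.    -0.949 -0.315  0.083]
 [ 1.     0.    -0.002 -0.001]
 [ 0.002 -0.315  0.949 -0.145]
 [ 0.     0.     0.     1.   ]] [[288.   0. 253.]
 [  0. 288. 192.]
 [  0.   0.   1.]]
```

Run:
```python
from h import *
import os
tiles=[]
for n,p in [('strip',(.483,.187,.25)),('square',(.6227,-.021,.22)),('ring',(.492,-.042,.22)),('meter',(.498,-.317,.24))]:
    manip.move_pose(p,rot(-.2)); manip.dwell(.2)
    im,z,K,T=cap('wrist'); os.rename('pics/wrist.npz',f'pics/{n}.npz')
    tiles.append(cv2.resize(im,(400,300)))
cv2.imwrite('pics/w.png',np.vstack([np.hstack(tiles[:2]),np.hstack(tiles[2:])]))
print(manip.state()['clock'],manip.state()['tool_pos'])
```

```text
5.8 [ 0.49840637 -0.31571408  0.24010611]
```

View pics/w.png

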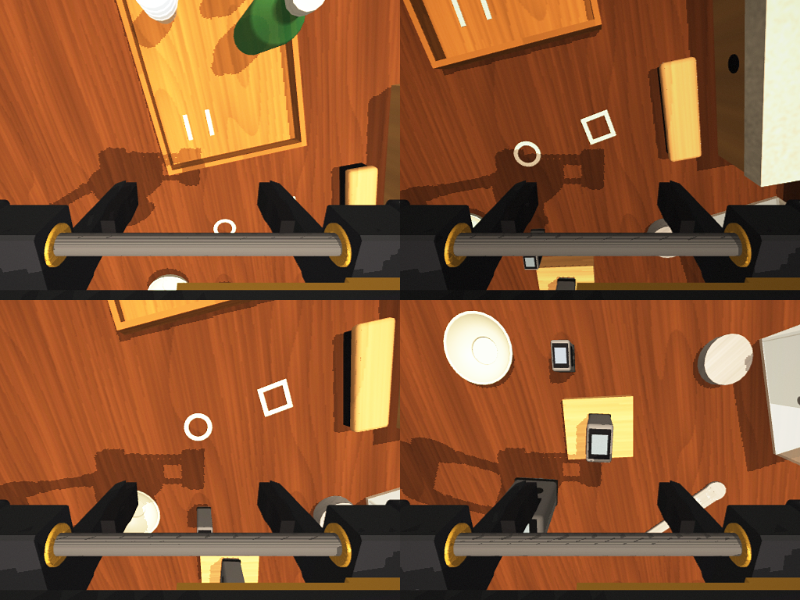

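The tiles show the strips at (198,125), the square at tile (198,126), the ring at tile (198,127), and the meter's top face at tile (200,140), aligned with the tool to within a few degrees. Next I'll compute the mark centroids in code.

Run:
```python
from h import *
def white(name,est,h,rad=.05):
    im,z,K,T=load(name)
    hsv=cv2.cvtColor(im,cv2.COLOR_BGR2HSV)
    m=((hsv[...,1]<75)&(hsv[...,2]>140))
    v,u=np.nonzero(m)
    P=np.array([plane(K,T,a,b,h)[:2] for a,b in zip(u,v)])
    k=np.linalg.norm(P-est,axis=1)<rad
    r=cv2.minAreaRect((P[k]*1000).astype(np.float32))
    print(name,k.sum(),np.round(r[0],1),np.round(r[1],1),round(r[2],1), 'mean',P[k].mean(0).round(4))
white('strip',[.482,.187],.008);white('ring',[.492,-.042],0);white('square',[.6227,-.021],0)
white('ring',[.6227,-.021],0);white('square',[.492,-.042],0)
white('top',[.482,.187],.008);white('top',[.492,-.042],0);white('top',[.6227,-.021],0)
im,z,K,T=load('meter')
v,u=np.mgrid[100:230,200:310];P=np.array([pt(z,K,T,a,b,z[b,a]) for a,b in zip(u.ravel(),v.ravel())])
for lo,hi in((.104,.12),(.024,.031)):
    m=P[(P[:,2]>lo)&(P[:,2]<hi)];print(len(m),np.median(m[:,2]),cv2.minAreaRect((m[:,:2]*1000).astype(np.float32)))
cv2.imwrite('pics/mc.png',cv2.resize(im[90:230,190:320],(650,600)))
```

```text
strip 389 [483.4 185.7] [47.1 46.3] 2.0 mean [0.4836 0.1862]
ring 539 [493.8 -42.6] [44.8 45.4] 78.5 mean [ 0.4934 -0.0421]
square 645 [622.9 -21. ] [46.7 46. ] 9.4 mean [ 0.623  -0.0202]
ring 771 [623. -21.] [46.6 46.1] 9.7 mean [ 0.6232 -0.0203]
square 266 [494.3 -42.4] [44.9 42.7] 72.0 mean [ 0.4971 -0.035 ]
top 86 [483.  188.4] [45.7 42.6] 0.8 mean [0.483  0.1883]
top 120 [493.3 -40.3] [46. 43.] 89.3 mean [ 0.4931 -0.0411]
top 151 [622.3 -18.4] [47.  47.9] 9.1 mean [ 0.6222 -0.018 ]
1670 0.1116685217825828 ((499.4729919433594, -317.8597412109375), (52.350059509277344, 34.0517692565918), 77.93816375732422)
4797 0.02687252402377266 ((498.83087158203125, -318.3673095703125), (100.46954345703125, 109.67620849609375), 81.34593200683594)
```

View pics/mc.png

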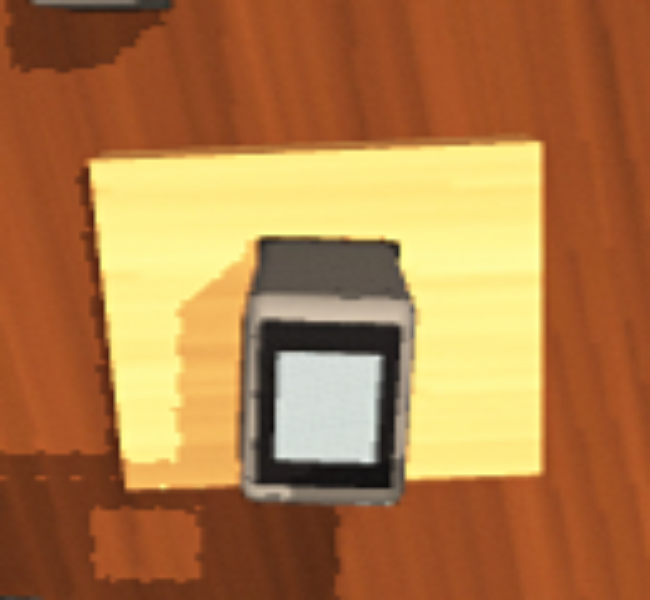

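The meter's centre is at (0.4995, -0.318) with yaw -0.21 rad. The top face measures 52x34 mm at 112 mm height, as expected. I'll grasp it 8 mm above mid-height and lift.

Run:
```python
from h import *
p=np.array([.4995,-.318,.15]); r=rot(-.2105)
manip.move_pose(p,r); manip.dwell(.3)
e=p-manip.state()['tool_pos']; print(e)
manip.move_linear(p+[0,0,-.091],rate=.08); manip.dwell(.2); print(manip.state()['tool_pos'])
manip.set_gripper(.02,25); manip.dwell(.2)
s=manip.state();print(s['gripper_width'],s['grasp_force'],s['tool_pos'],s['contact_force'])
manip.move_linear(p+[0,0,.03],rate=.1); manip.dwell(.3)
s=manip.state();print(s['gripper_width'],s['grasp_force'],s['tool_pos'],s['contact_force'],s['clock'])
a=cap('wrist')[0];b=cap('side')[0]
cv2.imwrite('pics/g.png',np.hstack([cv2.resize(a,(400,300)),cv2.resize(b[150:330,180:420],(400,300))]))
```

```text
[-0.00132924  0.00087343 -0.00243053]
[ 0.49985484 -0.31821693  0.05962335]
0.03398421697891699 24.849116653203964 [ 0.49958964 -0.31802332  0.05900001] [ 0.72058776 -0.38343564 -1.13375025]
0.03410160200072894 24.84679493587464 [ 0.49932368 -0.317881    0.17954856] [ 0.76481887  0.10436842 -1.12014234] 10.7583
```

View pics/g.png

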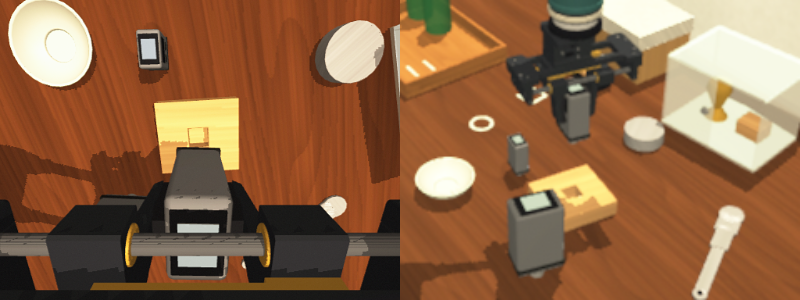

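The meter is held upright with 34 mm opening and 25 N grip, and it's clear of the stand. Next is the ring, with a guarded descent.

```bash
cat >> h.py <<'E'
def test(xy,floor,top=.16,a=-.2105,off=(0,0)):
    x,y=np.array(xy)-off
    manip.move_pose([x,y,top],rot(a)); manip.dwell(.3)
    f0=manip.state()['contact_force'][2]
    z=floor+.047+.004; manip.move_linear([x,y,z],rate=.1); manip.dwell(.1)
    while z>floor+.047-.010:
        s=manip.state(); f=s['contact_force'][2]-f0
        if f>3: break
        z-=.001; manip.move_linear([x,y,z],rate=.02)
    manip.dwell(1.0)
    s=manip.state();print('contact',z,s['tool_pos'].round(4),np.array(xy)-off,s['contact_force'].round(2),f0.round(2),s['grasp_force'],s['gripper_width'],s['clock'])
E
python3 - <<'E'
from h import *
im,z,K,T=load('wrist')
v,u=np.mgrid[150:384,150:360];P=np.array([pt(z,K,T,a,b,z[b,a]) for a,b in zip(u.ravel(),v.ravel())])
m=P[(P[:,2]>.222)&(P[:,2]<.242)&(np.linalg.norm(P[:,:2]-[.4993,-.3179],axis=1)<.035)];print(len(m),np.median(m[:,2]),cv2.minAreaRect((m[:,:2]*1000).astype(np.float32)))
test([.4935,-.042],0)
a=cap('wrist')[0];b=cap('side')[0]
cv2.imwrite('pics/r.png',np.hstack([cv2.resize(a,(400,300)),cv2.resize(b[150:300,150:350],(400,300))]))
E
```

```text
8656 0.23169560840690917 ((498.2496643066406, -316.4005126953125), (57.095703125, 56.38812255859375), 33.29636764526367)
contact 0.046 [ 0.4936 -0.042   0.0469] [ 0.4935 -0.042 ] [-2.96  0.66  6.16] -1.38 24.848177852109075 0.03388856252614622 15.825
```

View pics/r.png

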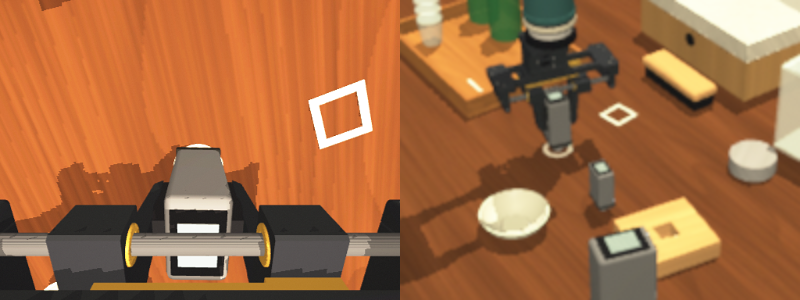

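The meter stands in the ring with about 7.5 N of contact force. I'll check the centring in an enlarged side crop.

Run:
```python
from h import *
im,z,K,T=load('side')
c=im[200:240,205:255]; cv2.imwrite('pics/rc.png',cv2.resize(c,(750,600),interpolation=cv2.INTER_CUBIC))
for p in [(.4935,-.042,0),(.4935,-.034,0),(.4935,-.05,0)]:
    q=K@(np.linalg.inv(T)@np.r_[p,1])[:3];q=q[:2]/q[2];print(p,(q-[205,200])*15)
```

```text
(0.4935, -0.042, 0) [337.65489623 360.07079766]
(0.4935, -0.034, 0) [318.03761109 341.37708618]
(0.4935, -0.05, 0) [357.42415598 378.90932886]
```

View pics/rc.png

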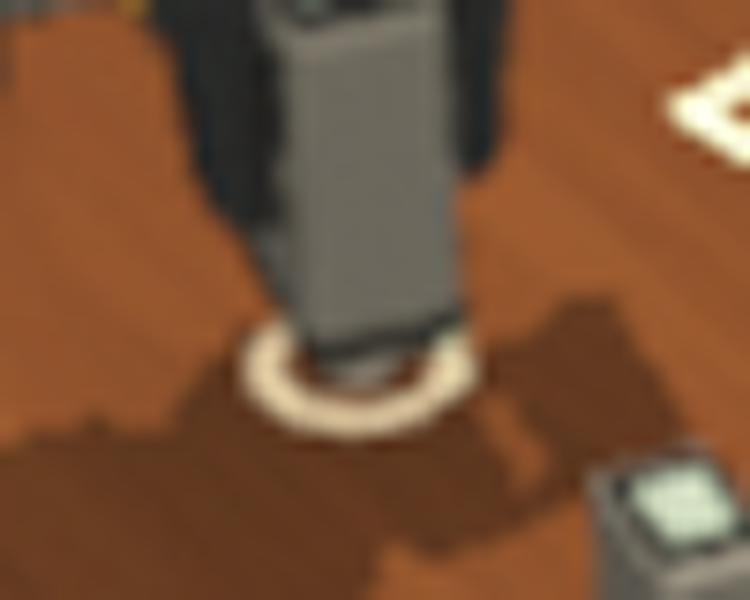

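The foot at (357,370) sits centred in the ring, whose outer edge spans x 243–478. On to the square, the strips and the final hold.

Run:
```python
from h import *
manip.move_linear([.4935,-.042,.12],rate=.12)
test([.6228,-.0205],0,top=.12)
b=cap('side')[0];A=cv2.resize(b[180:220,235:285],(400,300),interpolation=cv2.INTER_CUBIC)
manip.move_linear([.6228,-.0205,.17],rate=.12)
test([.4833,.1865],.008,top=.17)
b=cap('side')[0]
cv2.imwrite('pics/s.png',np.hstack([A,cv2.resize(b[160:205,160:220],(400,300),interpolation=cv2.INTER_CUBIC)]))
```

```text
contact 0.046 [ 0.6229 -0.0205  0.0469] [ 0.6228 -0.0205] [-2.9   0.34  5.21] -0.95 24.84788824338466 0.03390668777200248 20.7667
contact 0.05399999999999999 [0.4834 0.1865 0.0549] [0.4833 0.1865] [-2.75 -1.13  4.89] -1.39 24.84747635666281 0.034232457251043236 26.8917
```

View pics/s.png

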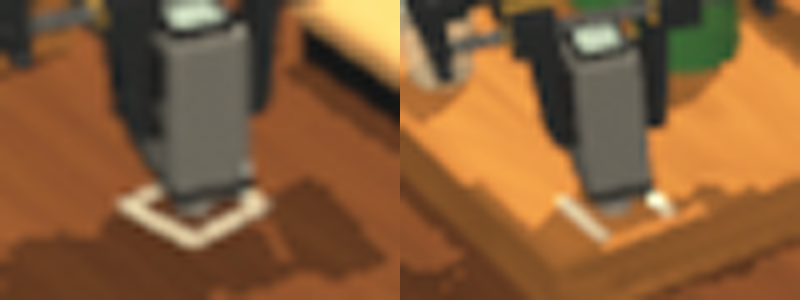

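Both placings are centred: the foot is at (195,207) in the square and at (617,207) between the strips. Now I'll raise it and finish.

Run:
```python
from h import *
manip.move_linear([.4833,.1865,.16],rate=.1)
manip.move_linear([.4833,.10,.26],rate=.12); manip.dwell(1.5)
s=manip.state();print(s['tool_pos'],s['grasp_force'],s['gripper_width'],s['clock'],abs(s['joint_velocities']).max())
print(order.close_job())
```

```text
[0.4832945  0.100018   0.26001191] 24.847259363159537 0.03393075114870897 30.9 0.0014895013221560313
the job is handed in; nothing more can be done
None
```

I handed the job in at 30.9 s. The meter's foot rested for about a second each in the ring, the square and between the strips, and I finished with it held steady, its foot about 21 cm above the walnut top. The judge's verdict was not shown.

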